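# Pass a rotor sleeve through the one-way gate into its case

### The job

Take the brass rotor sleeve off its wooden rest and lay it in the loading V of the pass-through fixture, in front of the shut flap. Then push it along the V, through the sprung one-way flap and on into the case until it is fully home against the end wall, so that the flap springs shut behind it. Leave the other things on the bench where they are.

Things in the scene. Friction and masses are not known exactly. Their poses are not given: they have to be found in the camera images.
- sleeve_center (a point): Centre of the brass rotor sleeve: a plain brass cylinder 110 mm long, 50 mm in diameter, about 0.6 kg, flat closed ends. Its x axis runs along its length; both ends are alike. It lies level in the wooden rest, its axis 55 mm above the bench. Fingers can close across its middle (see the rest).
- rest: The fixed wooden rest under the sleeve, 120 mm long (its x, along the sleeve), under 50 mm wide, 42 mm high; origin at the centre of its underside. Two V chocks, 37 to 55 mm from the middle, carry the sleeve; the 74 mm between them is free down to 12 mm above the bench.
- fixture: Fixed grey iron pass-through fixture, base plate 400 x 110 x 10 mm. Origin on the bench below the shut flap, on the V's middle line; x = direction of travel from loading end to case, y to the left of travel, z up. A straight 45 degree steel V runs from x = -175 to 200 mm and carries the sleeve with its axis at y = 0, 55 mm above the bench.
- load_point (a point): Where the sleeve's centre may be laid in the loading V: fixture x = -95 mm, y = 0, 55 mm above the bench. The loading V is x = -175 to -5 mm, open at its rear end. The V's upper edges are 23 mm either side of the middle, 42 mm above the bench; fingers can straddle it down to 10 mm above the bench.
- gate (a point): Middle of the gate opening, fixture x = 0, y = 0, 70 mm above the bench. The opening runs from y = -31 mm (stop post) to +36 mm (hinge post); both posts are 92 mm high and nothing lies above. Beyond it, from x = 5 to 105 mm, the V is again open on top, so shut fingers can follow the sleeve through.
- home_point (a point): Where the sleeve's centre is when fully home: fixture x = 145 mm, y = 0, 55 mm above the bench. The sleeve's rear face is then at x = 90 mm, 15 mm outside the case mouth and clear of the flap's sweep.
- case_mouth (a point): Middle of the case's mouth: fixture x = 105 mm, y = 0, 55 mm above the bench. The case is 55 mm wide inside, its roof's underside 83 mm and top 89 mm above the bench, with a 20 mm slot along the middle of the roof; solid end wall at x = 200 mm, so 95 mm deep.
- flap (a joint): Sprung steel flap across the V: upright plate 4 mm thick, from 47 to 91 mm above the bench, on a vertical hinge at fixture x = 0, y = +42 mm. 0 = shut; grows as its free edge swings towards the case, to 1.5 rad; sweeps 78 mm from the hinge. Cannot open the other way. The light spring (0.02 to 0.046 N m, a few newtons at the sleeve) shuts it when nothing holds it.
- flywheel: Steel mock flywheel lying flat, 150 mm in diameter, 42 mm high, bystander; origin under its centre.
- foot_a: Dark cast iron mounting foot, 110 x 55 x 64 mm, bystander beyond the fixture; origin under its centre.
- foot_b: The other cast iron mounting foot, alike, bystander to the robot's left; origin under its centre.
- wrench: Steel wrench 190 mm long, bystander lying beyond the rest.
- oil_can: Steel can 60 mm in diameter, 120 mm high, bystander; origin under its centre.
Not all that is in view belongs to the job. Of the things that look like the part that bears sleeve_center, the smallest one is meant.

How it is judged (in metres and radians):
On the way, in this order (a step that is already met when the one before it is completed fails the run):
1. the sleeve lies in the loading V (within 8 mm of the V's line and height), wholly in front of the shut flap (x of sleeve_center in the frame of fixture between -0.155 and -0.053 m and y of sleeve_center in the frame of fixture between -0.008 and 0.008 m and height (world z) of sleeve_center below 0.063 m and value of joint flap below 0.1 rad), for 0.2 s.
2. the sleeve, still low in the V, is passing the gate and holds the flap open (over 0.6 rad) (x of sleeve_center in the frame of fixture between -0.05 and 0.06 m and y of sleeve_center in the frame of fixture between -0.01 and 0.01 m and height (world z) of sleeve_center below 0.067 m and value of joint flap above 0.6 rad), for 0.1 s.
At the end, for the whole second after the job is handed in: The sleeve lies still in the case, its centre within 8 mm of the home point and its axis within 0.08 rad of the case's, and the flap is shut behind it (under 0.06 rad) (distance between sleeve_center and home_point below 0.008 m and angle between the x axis of sleeve_center and the x axis of fixture, either way round below 0.08 rad and value of joint flap below 0.06 rad and linear speed of sleeve below 0.01 m/s); the robot touches nothing.
It fails at once if a loose bystander (flywheel, either foot, wrench or can) is moved more than 30 mm (distance of any of flywheel, foot_a, foot_b, wrench, oil_can from where it was at the start of the episode above 0.03 m).
It also fails if it takes over 59 s, if anything falls off the work surface, if the arm or the gripper's body presses on something with over 40 N, if the wrist force passes 120 N, or if a joint passes its speed limit or range.

### The arm

A 6-joint arm with a two-finger parallel gripper is mounted at the origin on the work surface. World frame = base frame: x ahead of the robot, y to its left, z up, the work surface at z = 0. Lengths are in mm, angles in rad, forces in N, time in s.
With the tool pointing down it reaches from about 300 to 775 mm from the base axis. Payload 14.6 kg.
Tool frame: the origin (TCP) lies at the very end of the fingers, on their centre line; the grasp point (between the pads) lies 19 mm behind it; y points along the fingers, z is the direction in which the jaws open and shut, and the axes are right-handed (so a half turn about y gives the same grasp; the last joint's range is limited). The gripper opens to 94 mm and grips with 3 to 60 N. Pads are 16 mm wide; open, the fingers measure 119 mm over their backs; the gripper's body (75 mm by 177 mm) begins 78 mm behind the grasp point.
Start: joints at [1.045, 0.3, 1.521, -0, 1.321, -0.067], TCP at [243.576, 493.113, 205.446] pointing down, gripper open.
Joint ranges: [-3.03, 3.03], [-0.79, 2.21], [0.23, 2.52], [-1.04, 4.18], [0, 3.07], [-2.55, 2.55]. Speed limits (rad/s): [2.22, 2.22, 2.57, 3.14, 3.14, 3.14].

### API

Orientations are given as [roll, pitch, yaw] about the fixed x, y, z axes, in that order (R = Rz(yaw) Ry(pitch) Rx(roll)).
In Python, from cell import monitor, optics, manip gives the robot as it stands.
- The arm moves only by the shell command python3 -m creep 'ROWS' [FORCE]. ROWS is JSON, a list of rows, each an object of numbers: "tx", "ty", "tz": the shift along the tool's x, y, z scaled (see below); "turn": the turn about the tool's y scaled (see below); "fingers": the finger opening in mm, from 0 to 94. In form: [{"tx": .., "ty": .., "tz": .., "turn": .., "fingers": ..}, ...]. A call has 1 to 20 rows; each row is the pose to reach, as a shift and turn from the pose measured when the call began, along the tool's axes at that moment, turning the shorter way round; what a row does not reach only later rows make up. The controller multiplies each number of a shift by 200 mm and each number of a turn by pi rad. A row lasts 1/10 s, in which the tool goes at most 50 mm and 8.59 degrees, less where a joint would pass 70% of its speed; a pose out of reach is approached as far as the arm can. A call with a number of a shift or a turn outside -1 to 1 is refused whole. A call with a gripper value outside its range is refused whole. The fingers move at their own pace and stop on an object; FORCE is the grip in N (left out, the last holds). Time passes only in rows, so rows that repeat a pose let the fingers close. It gives the time, the measured TCP pose, the force and the opening at its end, in the units of the state.
- monitor.read_state(): the state, without advancing time (a new reading comes with each control period).
- optics.camera(name): name is "scene" or "top"; returns a dict with "frame" (420x560x3 uint8, red, green, blue), "range_z" (420x560 float32, mm along the optical axis (not along the pixel's ray), 0 where there is no reading), "fx", "fy", "cx", "cy" (pixels), "distortion" ([k1, k2, p1, p2, k3] as OpenCV has them; the pictures are not rectified), "R" (3x3) and "t" (3): a world point X has camera coordinates R X + t. Camera axes: x right, y down, z forward; pixel columns grow to the right and rows downward; lengths in mm; the calibration is good to about 2 mm. A picture is of the moment at which its call begins.
- manip.sign_off(): hands the job in, once; it reports no verdict.
The state is a dict: "clock": time; "joints": joint angles; "qd": joint speeds; "effort": joint torques, N m; "eef_pos": TCP position; "eef_rot": TCP orientation; "wrist_force": force on the tool from outside, world axes, zero at the start; "moment": the same for the moment, N m; "finger_gap": finger opening in mm.
Only numpy, scipy, OpenCV 4.12 (cv2) and the standard library are available. Lean on these libraries where they do the work, as an engineer would, in place of code of your own. Each camera call takes 0.05 s, during which the arm holds its last target.

## Working session

There is one attempt and no reset: what is moved stays moved. The work goes in short steps, Python scripts to look and compute and a shell command to move; the robot and the scene stay as the last step left them, time stands still between calls to the robot, and variables do not carry over. Pictures are saved under pics/ and viewed, and the job is handed in when it is done.

```bash
ls; mkdir -p pics; python3 - <<'E'
from cell import monitor, optics, manip
import cv2,numpy as np,pickle
print(monitor.read_state())
for n in ("scene","top"):
    c=optics.camera(n); pickle.dump(c,open(f"{n}.pkl","wb"))
    cv2.imwrite(f"pics/{n}0.png",c["frame"][:,:,::-1])
    print(n,c["fx"],c["fy"],c["cx"],c["cy"],c["distortion"],c["R"],c["t"])
E
```

```text
pics
{'clock': 0.0, 'joints': array([ 1.04542850e+00,  3.00453694e-01,  1.52157057e+00, -9.36889766e-06,
        1.32070031e+00, -6.65971535e-02]), 'qd': array([-0.00021076,  0.00161254, -0.0009711 , -0.0007213 ,  0.00019487,
        0.00021781]), 'effort': array([-1.31389224e-04, -5.31805015e+01, -3.52739990e+01,  7.08533311e-02,
        2.43817322e-02, -7.88016428e-05]), 'eef_pos': array([243.43881823, 492.90264855, 204.90032419]), 'eef_rot': array([-1.57192634e+00,  6.62722622e-05, -4.58768387e-01]), 'wrist_force': array([ 0.09833194, -0.29440681,  0.20587992]), 'moment': array([ 0.00583981, -0.04198551,  0.01758955]), 'finger_gap': 93.92465825530368}
scene 396.2162153911222 396.2162153911222 277.4286584132986 207.56402732415032 [0.00288001 0.         0.         0.         0.        ] [[ 0.86923445  0.49418815 -0.0144755 ]
 [ 0.35357143 -0.64183365 -0.68046808]
 [-0.34557012  0.58636818 -0.73263473]] [-469.63796177 -170.58426873 1383.65690889]
top 404.7525501596937 404.7525501596937 276.1163405359135 213.21625043895065 [-0.00302355  0.          0.          0.          0.        ] [[ 3.56708613e-02 -9.99339627e-01  6.92098286e-03]
 [-9.76395446e-01 -3.63264289e-02 -2.12913886e-01]
 [ 2.13024698e-01  8.37205547e-04 -9.77046456e-01]] [ -44.75143396  553.96391379 1334.90483322]
```

View pics/scene0.png

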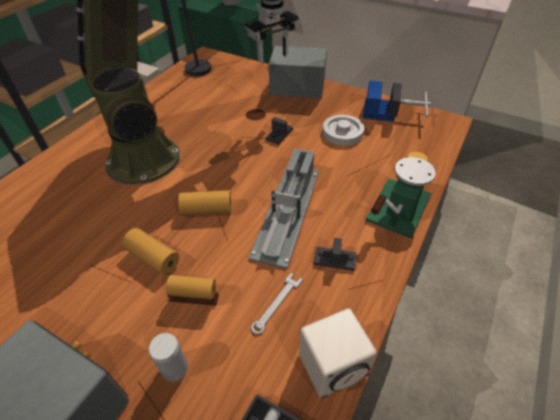

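View pics/top0.png

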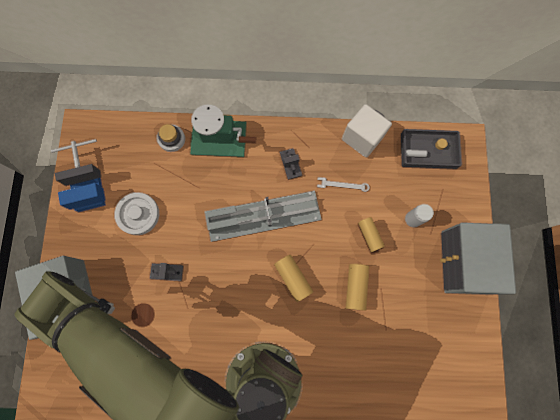

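The pictures show three brass cylinders. The smallest is at top (371,235) and scene (191,288). The fixture runs from top (320,205) to (207,225), with its flap near (268,208). Next I'll measure these.

```bash
cat > h.py <<'E'
import numpy as np,cv2,pickle
def K(c): return np.array([[c["fx"],0,c["cx"]],[0,c["fy"],c["cy"]],[0,0,1]])
def ray(c,uv,z):
    uv=np.array(uv,float).reshape(-1,1,2)
    p=cv2.undistortPoints(uv,K(c),np.array(c["distortion"]))[:,0]
    d=np.c_[p,np.ones(len(p))]@c["R"]; o=-c["R"].T@c["t"]
    return o+d*((z-o[2])/d[:,2])[:,None]
def cloud(c):
    h,w=c["range_z"].shape
    uv=np.stack(np.meshgrid(np.arange(w),np.arange(h)),-1).reshape(-1,1,2).astype(float)
    p=cv2.undistortPoints(uv,K(c),np.array(c["distortion"]))[:,0]
    z=c["range_z"].reshape(-1)[:,None]
    X=(np.c_[p,np.ones(len(p))]*z-c["t"])@c["R"]
    X[z[:,0]==0]=np.nan
    return X.reshape(h,w,3)
E
python3 - <<'E'
from h import *
for n,boxes in (("top",None),("scene",None)):
    c=pickle.load(open(n+".pkl","rb")); X=cloud(c)
    hsv=cv2.cvtColor(c["frame"],cv2.COLOR_RGB2HSV)
    r=dict(top=(190,280,190,400),scene=(140,310,110,330))[n]
    crop=c["frame"][r[0]:r[1],r[2]:r[3],::-1]
    cv2.imwrite(f"pics/{n}crop0.png",cv2.resize(crop,None,fx=3.6,fy=3.4,interpolation=cv2.INTER_CUBIC))
    # brass
    m=((hsv[...,0]>15)&(hsv[...,0]<30)&(hsv[...,1]>130)&(X[...,2]>15)&(X[...,2]<120)).astype(np.uint8)
    k,l,s,ce=cv2.connectedComponentsWithStats(m)
    for i in range(1,k):
        if s[i,4]<150: continue
        P=X[l==i]; top=P[:,2].max()
        q=P[P[:,2]>np.percentile(P[:,2],50)]
        rr=cv2.minAreaRect(P[:,:2].astype(np.float32))
        print(n,ce[i].round(),s[i,4],"zmax",top.round(1),"c",np.round(rr[0],1),np.round(rr[1],1),round(rr[2],2))
        v=np.linalg.svd(q[:,:2]-q[:,:2].mean(0),full_matrices=False)[2][0]; print("   top strip",q.mean(0).round(1),"dir",np.arctan2(v[1],v[0]).round(3))
E
```

```text
top [168. 133.] 235 zmax 71.6 c [835.8 375.9] [60.7 59.5] 10.98
   top strip [835.6 374.3  67.5] dir 1.41
top [371. 235.] 441 zmax 88.7 c [ 493.6 -350.2] [109.9  47.6] 24.01
   top strip [ 492.8 -353.    79.8] dir -2.737
top [294. 278.] 833 zmax 75.7 c [338.1 -91. ] [146.9  65.3] 33.22
   top strip [337.4 -92.8  66.7] dir -2.584
top [357. 287.] 880 zmax 73.4 c [ 316.2 -306.5] [ 64.1 148. ] 85.1
   top strip [ 315.6 -307.    66.9] dir 3.066
scene [204. 202.] 1077 zmax 70.9 c [346.6 -94.3] [147.1  59.6] 32.19
   top strip [346.  -93.5  64.1] dir -2.556
scene [149. 250.] 1289 zmax 70.1 c [ 321.1 -307.7] [ 63.3 150.1] 85.21
   top strip [ 323.5 -307.2   65. ] dir -0.09
scene [190. 286.] 921 zmax 82.9 c [ 500.  -352.7] [110.3  45. ] 23.5
   top strip [ 500.5 -350.8   78.1] dir 0.414
```

View pics/topcrop0.png

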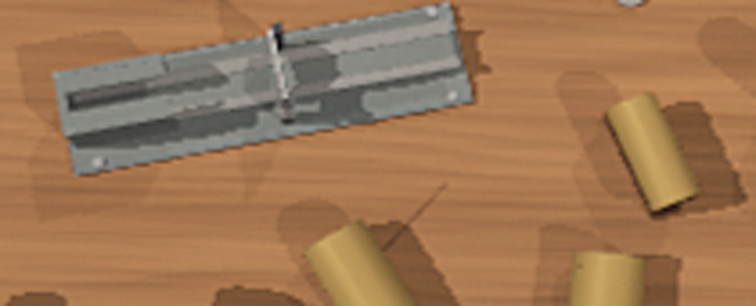

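View pics/scenecrop0.png

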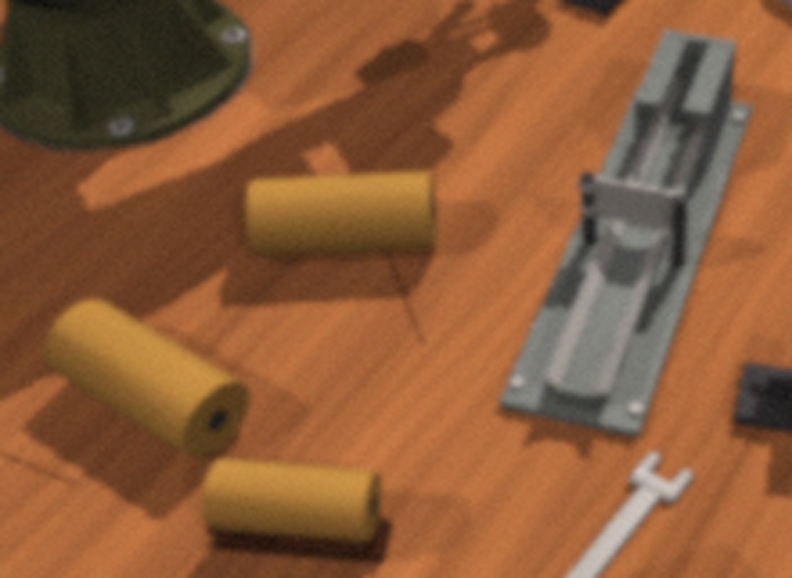

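```bash
python3 - <<'E'
from h import *
for n in ("top","scene"):
    c=pickle.load(open(n+".pkl","rb")); X=cloud(c)
    hsv=cv2.cvtColor(c["frame"],cv2.COLOR_RGB2HSV)
    r=dict(top=(185,248,195,330),scene=(140,275,240,330))[n]
    m=(hsv[...,1]<100).astype(np.uint8); 
    M=np.zeros_like(m); M[r[0]:r[1],r[2]:r[3]]=m[r[0]:r[1],r[2]:r[3]]
    M=cv2.morphologyEx(M,cv2.MORPH_CLOSE,np.ones((3,3)))
    k,l,s,ce=cv2.connectedComponentsWithStats(M); i=1+s[1:,4].argmax()
    M=(l==i).astype(np.uint8)
    ct=max(cv2.findContours(M,0,1)[0],key=len)
    P=ray(c,ct.reshape(-1,2),10)[:,:2]
    # low points from depth
    rr=cv2.minAreaRect(P.astype(np.float32)); print(n,rr, s[i])
    ap=cv2.approxPolyDP(ct,4,True)[:,0]; print(ap.tolist()); print(ray(c,ap,10).round(1).tolist())
    Y=X[(M>0)&(np.abs(X[...,2]-10)<6)]; print("depth plate",len(Y),cv2.minAreaRect(Y[:,:2].astype(np.float32)), np.median(Y[:,2]))
    v=c["frame"].copy(); cv2.drawContours(v,[ct],-1,(255,0,0),1)
    v=v[r[0]-10:r[1]+10,r[2]-10:r[3]+10,::-1]
    cv2.imwrite(f"pics/{n}mask.png",cv2.resize(v,None,fx=4,fy=4,interpolation=cv2.INTER_NEAREST))
    H=X[(M>0)&(X[...,2]>78)]; print("high",len(H),cv2.minAreaRect(H[:,:2].astype(np.float32)))
E
```

```text
top ((560.3147583007812, 24.5469970703125), (119.99384307861328, 405.1645812988281), 13.389131546020508) [ 204  190  118   52 3508]
[[314, 190], [204, 211], [210, 241], [319, 220]]
[[657.1, -158.5, 10.0], [564.6, 233.2, 10.0], [457.5, 204.2, 10.0], [547.1, -178.0, 10.0]]
depth plate 1414 ((557.1913452148438, 23.71063232421875), (114.10167694091797, 406.8768615722656), 13.217007637023926) 10.336588719289946
high 510 ((541.4313354492188, 105.31563568115234), (89.087158203125, 218.16111755371094), 9.852219581604004)
scene ((545.2141723632812, 63.31086730957031), (122.92144012451172, 494.71356201171875), 13.34716796875) [ 249  149   70  119 4132]
[[310, 151], [294, 149], [271, 193], [250, 259], [288, 265], [318, 173]]
[[497.6, 305.4, 10.0], [443.4, 288.5, 10.0], [482.6, 60.8, 10.0], [560.1, -185.1, 10.0], [659.5, -152.3, 10.0], [571.5, 215.9, 10.0]]
depth plate 1699 ((560.1351928710938, 23.655654907226562), (110.90209197998047, 403.5307312011719), 13.569162368774414) 9.442575773634724
high 517 ((546.3907470703125, 106.29784393310547), (87.11785888671875, 219.76181030273438), 10.836732864379883)
```

View pics/topmask.png

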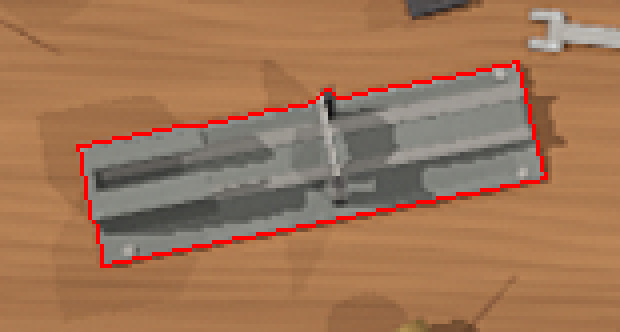

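View pics/scenemask.png

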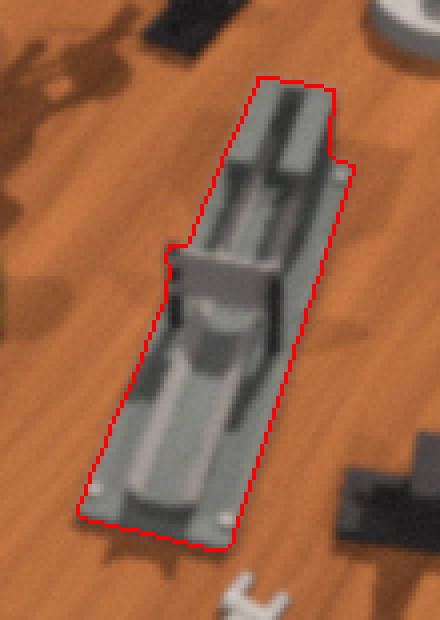

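```bash
python3 - <<'E'
from h import *
a=np.deg2rad(103.4); e=np.array([np.cos(a),np.sin(a)]); nn=np.array([-e[1],e[0]]); C=np.array([558.5,24.])
for n in ("top","scene"):
    c=pickle.load(open(n+".pkl","rb")); X=cloud(c); q=X[...,:2]-C
    x=q@e; y=q@nn; z=X[...,2]
    inb=(abs(x)<230)&(abs(y)<62)
    # top slice profile
    for lo in range(-210,230,10):
        s=inb&(x>=lo)&(x<lo+10)
        h=s&(z>76)
        v=s&(z>36)&(z<47)
        print(n,lo,s.sum(),"zmax %.0f"%np.nanmax(z[s]) if s.any() else "", "high y %.0f %.0f n%d"%(y[h].min(),y[h].max(),h.sum()) if h.any() else "", "vedge y",np.round(sorted(y[v]),0)[[0,-1]] if v.sum()>1 else "")
    h=inb&(z>76)&(x<80)&(x>-60)
    A=np.c_[y[h],np.ones(h.sum())]; print(np.median(x[h]), np.linalg.lstsq(A,x[h],rcond=None)[0], np.percentile(x[h],[2,98]),np.percentile(y[h],[2,98]))
E
```

```text
top -210 79 zmax 14  vedge y 
top -200 81 zmax 41  vedge y [-25.  23.]
top -190 91 zmax 43  vedge y [-25.  23.]
top -180 93 zmax 42  vedge y [-25.  24.]
top -170 94 zmax 45  vedge y [-24.  23.]
top -160 96 zmax 45  vedge y [-24.  24.]
top -150 92 zmax 44  vedge y [-26.  24.]
top -140 96 zmax 46  vedge y [-24.  24.]
top -130 95 zmax 44  vedge y [-26.  21.]
top -120 92 zmax 45  vedge y [-25.  24.]
top -110 90 zmax 46  vedge y [-27.  24.]
top -100 94 zmax 43  vedge y [-26.  23.]
top -90 98 zmax 45  vedge y [-23.  24.]
top -80 93 zmax 43  vedge y [-26.  23.]
top -70 91 zmax 45  vedge y [-24.  24.]
top -60 94 zmax 48  vedge y [-26.  23.]
top -50 96 zmax 44  vedge y [-24.  25.]
top -40 92 zmax 45  vedge y [-25.  24.]
top -30 84 zmax 96 high y -40 46 n17 vedge y [-33.  24.]
top -20 112 zmax 100 high y -34 49 n41 vedge y [-24.  47.]
top -10 95 zmax 45  vedge y [-26.  24.]
top 0 94 zmax 48  vedge y [-24.  24.]
top 10 95 zmax 45  vedge y [-25.  23.]
top 20 95 zmax 46  vedge y [-25.  24.]
top 30 98 zmax 45  vedge y [-25.  23.]
top 40 94 zmax 44  vedge y [-24.  24.]
top 50 93 zmax 47  vedge y [-
[... 2386 characters left out ...]
17 zmax 92 high y -37 27 n38 vedge y [-38.  23.]
scene 120 105 zmax 91 high y -38 27 n30 vedge y [12. 22.]
scene 130 97 zmax 91 high y -38 26 n34 vedge y [-37.  22.]
scene 140 99 zmax 91 high y -38 27 n37 vedge y [-38.  15.]
scene 150 76 zmax 92 high y -37 28 n30 vedge y [-38.  15.]
scene 160 76 zmax 92 high y -38 26 n32 vedge y [13. 14.]
scene 170 72 zmax 92 high y -38 26 n32 vedge y [-38.  16.]
scene 180 149 zmax 92 high y -36 26 n54 vedge y [-38.  15.]
scene 190 32 zmax 90 high y -38 28 n12 vedge y 
scene 200 9 zmax 6  vedge y 
scene 210 21 zmax 4  vedge y 
scene 220 21 zmax 3  vedge y 
-18.064261546970442 [  0.05976593 -18.89701368] [-28.22221662 -12.6627962 ] [-45.88965172  40.11536555]
```

```bash
cat >> h.py <<'E'
from scipy.spatial.transform import Rotation as Ro
def need(x,y,z,yaw=None):
    from cell import monitor
    s=monitor.read_state(); R=Ro.from_euler('xyz',s["eef_rot"]).as_matrix()
    d=R.T@(np.array([x,y,z])-s["eef_pos"])/200
    yw=s["eef_rot"][2]
    t=0 if yaw is None else -((yaw-yw+np.pi)%(2*np.pi)-np.pi)/np.pi
    print("t %.2f pos"%s["clock"],s["eef_pos"].round(1),"rot",s["eef_rot"].round(4),"F",s["wrist_force"].round(1),"gap %.1f"%s["finger_gap"],"need tx,ty,tz",d.round(4),"turn %.4f"%t)
E
python3 - <<'E'
from h import *
need(320,250,205,-2.727); need(496,-351.5,160,-2.727)
E
```

```text
t 0.10 pos [243.5 492.9 205. ] rot [-1.5718e+00  1.0000e-04 -4.5880e-01] F [-1.   0.2 -0.9] gap 94.2 need tx,ty,tz [ 8.810e-01  6.000e-04 -9.195e-01] turn 0.7220
t 0.10 pos [243.5 492.9 205. ] rot [-1.5718e+00  1.0000e-04 -4.5880e-01] F [-1.   0.2 -0.9] gap 94.2 need tx,ty,tz [ 3.002   0.2278 -3.226 ] turn 0.7220
```

```bash
python3 -m creep '[{"tx":0.08,"ty":0,"tz":-0.08,"turn":0.04,"fingers":94},{"tx":0.2,"ty":0,"tz":-0.21,"turn":0.08,"fingers":94},{"tx":0.33,"ty":0,"tz":-0.35,"turn":0.12,"fingers":94},{"tx":0.46,"ty":0,"tz":-0.49,"turn":0.16,"fingers":94},{"tx":0.6,"ty":0,"tz":-0.63,"turn":0.2,"fingers":94},{"tx":0.74,"ty":0,"tz":-0.77,"turn":0.24,"fingers":94},{"tx":0.88,"ty":0,"tz":-0.92,"turn":0.28,"fingers":94},{"tx":0.98,"ty":0,"tz":-1,"turn":0.32,"fingers":94}]'; python3 - <<'E'
from h import *
need(496,-351.5,200,-2.727)
E
```

```text
clock: 0.9
eef_pos: [330.7, 224.7, 205.1]
eef_rot: [-1.571, -0.001, -1.47]
wrist_force: [-0.5, 0.6, 0.5]
finger_gap: 94.1
t 0.90 pos [330.7 224.7 205.1] rot [-1.5714e+00 -1.0000e-03 -1.4702e+00] F [-0.5  0.6  0.5] gap 94.1 need tx,ty,tz [2.9494 0.0282 0.5329] turn 0.4001
```

```bash
python3 -m creep '[{"tx":0.15,"ty":0,"tz":0.03,"turn":0.04,"fingers":94},{"tx":0.35,"ty":0,"tz":0.06,"turn":0.08,"fingers":94},{"tx":0.55,"ty":0,"tz":0.1,"turn":0.12,"fingers":94},{"tx":0.75,"ty":0,"tz":0.14,"turn":0.16,"fingers":94},{"tx":0.9,"ty":0,"tz":0.17,"turn":0.2,"fingers":94},{"tx":1,"ty":0,"tz":0.2,"turn":0.24,"fingers":94}]'; python3 - <<'E'
from h import *
need(496,-351.5,200,-2.727)
E
```

```text
clock: 1.5
eef_pos: [390.7, 27.8, 205.2]
eef_rot: [-1.571, -0.001, -2.231]
wrist_force: [1.0, 1.2, -0.2]
finger_gap: 93.9
t 1.50 pos [390.7  27.8 205.2] rot [-1.5706e+00 -1.4000e-03 -2.2309e+00] F [ 1.   1.2 -0.2] gap 93.9 need tx,ty,tz [1.1754 0.0279 1.5788] turn 0.1579
```

```bash
python3 -m creep '[{"tx":0.1,"ty":0,"tz":0.13,"turn":0.04,"fingers":94},{"tx":0.23,"ty":0,"tz":0.31,"turn":0.08,"fingers":94},{"tx":0.36,"ty":0,"tz":0.49,"turn":0.12,"fingers":94},{"tx":0.5,"ty":0,"tz":0.67,"turn":0.158,"fingers":94},{"tx":0.63,"ty":0,"tz":0.85,"turn":0.158,"fingers":94},{"tx":0.74,"ty":0,"tz":1,"turn":0.158,"fingers":94}]'; python3 - <<'E'
from h import *
need(496,-351.5,170,-2.727)
E
```

```text
clock: 2.1
eef_pos: [458.0, -214.0, 205.1]
eef_rot: [-1.57, -0.001, -2.728]
wrist_force: [0.2, 0.3, -0.4]
finger_gap: 93.9
t 2.10 pos [ 458.  -214.   205.1] rot [-1.5703e+00 -1.5000e-03 -2.7284e+00] F [ 0.2  0.3 -0.4] gap 93.9 need tx,ty,tz [0.1018 0.1759 0.706 ] turn -0.0004
```

```bash
python3 -m creep '[{"tx":0.03,"ty":0.04,"tz":0.2,"turn":0,"fingers":94},{"tx":0.06,"ty":0.09,"tz":0.4,"turn":0,"fingers":94},{"tx":0.09,"ty":0.14,"tz":0.58,"turn":0,"fingers":94},{"tx":0.102,"ty":0.176,"tz":0.68,"turn":0,"fingers":94},{"tx":0.102,"ty":0.176,"tz":0.706,"turn":0,"fingers":94},{"tx":0.102,"ty":0.176,"tz":0.706,"turn":0,"fingers":94}]'; python3 - <<'E'
from h import *
from cell import optics
need(496,-351.5,40,-2.727)
for n in ("top","scene"):
    c=optics.camera(n); pickle.dump(c,open(n+"1.pkl","wb"))
    r=dict(top=(180,300,300,440),scene=(180,320,110,280))[n]
    cv2.imwrite(f"pics/{n}1.png",cv2.resize(c["frame"][r[0]:r[1],r[2]:r[3],::-1],None,fx=4,fy=4,interpolation=cv2.INTER_CUBIC))
E
```

```text
clock: 2.7
eef_pos: [495.9, -351.4, 169.7]
eef_rot: [-1.571, -0.002, -2.729]
wrist_force: [-0.3, 0.4, -0.3]
finger_gap: 94.1
t 2.70 pos [ 495.9 -351.4  169.7] rot [-1.5712e+00 -1.8000e-03 -2.7288e+00] F [-0.3  0.4 -0.3] gap 94.1 need tx,ty,tz [-0.0016  0.6483  0.0011] turn -0.0006
```

View pics/top1.png

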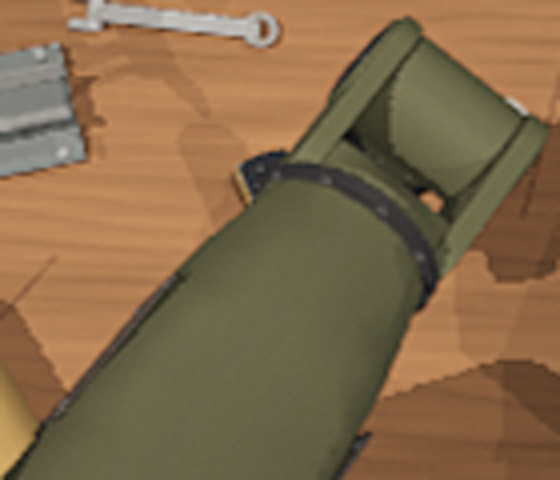

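View pics/scene1.png

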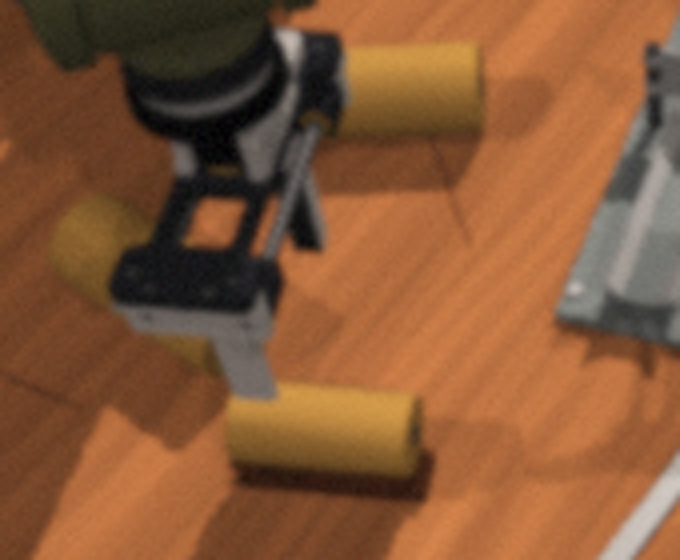

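```bash
python3 - <<'E'
from h import *
c=pickle.load(open("scene1.pkl","rb"))
R=Ro.from_euler('xyz',[-1.5712,-.0018,-2.7288]).as_matrix(); p=np.array([495.9,-351.4,169.7])
for s in(1,-1):
  for w in (47,59.5):
    for x in (-8,8):
      P=p+R@[x,0,s*w]; u=cv2.projectPoints(P.reshape(1,1,3),cv2.Rodrigues(c["R"])[0],c["t"],K(c),np.array(c["distortion"]))[0].ravel()
      print(s,w,x,P.round(0),u.round(1),"crop",((u-[110,180])*4).round(0))
E
```

```text
1 47 -8 [ 522. -391.  170.] [178.7 277.4] crop [275. 390.]
1 47 8 [ 507. -398.  170.] [171.4 276.8] crop [246. 387.]
1 59.5 -8 [ 527. -403.  170.] [177.1 282.4] crop [268. 410.]
1 59.5 8 [ 512. -409.  170.] [169.8 281.8] crop [239. 407.]
-1 47 -8 [ 484. -305.  170.] [189.8 242.7] crop [319. 251.]
-1 47 8 [ 470. -312.  170.] [183.  242.2] crop [292. 249.]
-1 59.5 -8 [ 479. -294.  170.] [191.2 238.5] crop [325. 234.]
-1 59.5 8 [ 465. -300.  170.] [184.5 238. ] crop [298. 232.]
```

```bash
python3 - <<'E'
from h import *
c=pickle.load(open("scene1.pkl","rb")); X=cloud(c)
R=Ro.from_euler('xyz',[-1.5712,-.0018,-2.7288]).as_matrix(); p=np.array([495.9,-351.4,169.7])
for v in range(262,284,2):
    print(v,[tuple((R.T@(X[v,u]-p)).round(0).astype(int)) if np.isfinite(X[v,u,0]) else None for u in range(162,184,2)])
hsv=cv2.cvtColor(c["frame"],cv2.COLOR_RGB2HSV); print(hsv[272:284,174])
E
```

```text
262 [(np.int64(-6), np.int64(-105), np.int64(81)), (np.int64(-10), np.int64(-104), np.int64(80)), (np.int64(-13), np.int64(-104), np.int64(80)), (np.int64(-18), np.int64(-106), np.int64(81)), (np.int64(-22), np.int64(-107), np.int64(81)), (np.int64(-26), np.int64(-107), np.int64(81)), (np.int64(-30), np.int64(-109), np.int64(81)), (np.int64(-34), np.int64(-108), np.int64(81)), (np.int64(-35), np.int64(-102), np.int64(76)), (np.int64(66), np.int64(172), np.int64(-107)), (np.int64(61), np.int64(174), np.int64(-109))]
264 [(np.int64(87), np.int64(112), np.int64(-57)), (np.int64(6), np.int64(-65), np.int64(59)), (np.int64(-12), np.int64(-98), np.int64(80)), (np.int64(-17), np.int64(-100), np.int64(81)), (np.int64(-21), np.int64(-102), np.int64(82)), (np.int64(-24), np.int64(-99), np.int64(80)), (np.int64(-28), np.int64(-101), np.int64(80)), (np.int64(-32), np.int64(-100), np.int64(80)), (np.int64(71), np.int64(175), np.int64(-102)), (np.int64(63), np.int64(169), np.int64(-98)), (np.int64(58), np.int64(170), np.int64(-100))]
266 [(np.int64(88), np.int64(118), np.int64(-55)), (np.int64(7),
[... 3882 characters left out ...]
6), np.int64(90), np.int64(-2))]
282 [(np.int64(94), np.int64(167), np.int64(-38)), (np.int64(91), np.int64(172), np.int64(-41)), (np.int64(84), np.int64(169), np.int64(-40)), (np.int64(48), np.int64(90), np.int64(7)), (np.int64(43), np.int64(91), np.int64(6)), (np.int64(38), np.int64(90), np.int64(6)), (np.int64(34), np.int64(91), np.int64(5)), (np.int64(29), np.int64(92), np.int64(4)), (np.int64(24), np.int64(91), np.int64(4)), (np.int64(20), np.int64(92), np.int64(3)), (np.int64(14), np.int64(89), np.int64(4))]
[[ 14  34 114]
 [ 13  26 116]
 [ 13  31 115]
 [ 12  29 114]
 [ 12  33 116]
 [ 11  36 113]
 [ 12  42 121]
 [ 14  79 142]
 [ 16 135 174]
 [ 17 159 191]
 [ 17 169 192]
 [ 17 168 188]]
```

The scene view puts the finger within about 1.5 mm of the measured TCP, so I'll weight that view. The sleeve estimate is (498.5, -352), and I'm descending.

```bash
python3 - <<'E'
from h import *
need(498.5,-352,41,-2.727)
E
python3 -m creep '[{"tx":-0.01,"ty":0.1,"tz":0.009,"turn":0,"fingers":94},{"tx":-0.01,"ty":0.2,"tz":0.009,"turn":0,"fingers":94},{"tx":-0.01,"ty":0.3,"tz":0.009,"turn":0,"fingers":94},{"tx":-0.01,"ty":0.4,"tz":0.009,"turn":0,"fingers":94},{"tx":-0.01,"ty":0.5,"tz":0.009,"turn":0,"fingers":94},{"tx":-0.01,"ty":0.58,"tz":0.009,"turn":0,"fingers":94},{"tx":-0.01,"ty":0.644,"tz":0.009,"turn":0,"fingers":94},{"tx":-0.01,"ty":0.644,"tz":0.009,"turn":0,"fingers":94}]'
python3 - <<'E'
from h import *
from cell import optics
need(498.5,-352,41,-2.727)
for n in ("scene",):
    c=optics.camera(n); pickle.dump(c,open(n+"2.pkl","wb"))
    r=dict(top=(180,300,300,440),scene=(180,320,110,280))[n]
    cv2.imwrite(f"pics/{n}2.png",cv2.resize(c["frame"][r[0]:r[1],r[2]:r[3],::-1],None,fx=4,fy=4,interpolation=cv2.INTER_CUBIC))
E
```

```text
t 2.80 pos [ 496.1 -350.6  170.5] rot [-1.5700e+00 -1.2000e-03 -2.7277e+00] F [1.4 0.2 0.3] gap 94.0 need tx,ty,tz [-0.0092  0.6477  0.0108] turn -0.0002
clock: 3.6
eef_pos: [498.0, -350.8, 40.5]
eef_rot: [-1.572, -0.002, -2.727]
wrist_force: [0.7, 0.2, 0.8]
finger_gap: 93.9
t 3.60 pos [ 498.  -350.8   40.5] rot [-1.5719e+00 -2.2000e-03 -2.7273e+00] F [0.7 0.2 0.8] gap 93.9 need tx,ty,tz [ 0.0003 -0.0028  0.0063] turn -0.0001
```

View pics/scene2.png

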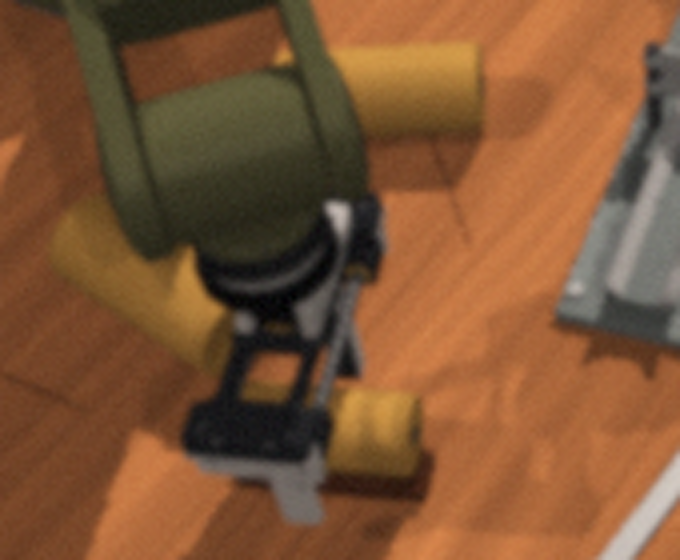

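```bash
python3 -m creep '[{"tx":0,"ty":0,"tz":0.003,"turn":0,"fingers":60},{"tx":0,"ty":0,"tz":0.003,"turn":0,"fingers":55},{"tx":0,"ty":0,"tz":0.003,"turn":0,"fingers":50},{"tx":0,"ty":0,"tz":0.003,"turn":0,"fingers":45},{"tx":0,"ty":0,"tz":0.003,"turn":0,"fingers":45},{"tx":0,"ty":0,"tz":0.003,"turn":0,"fingers":45}]' 12; python3 - <<'E'
from h import *
need(498.5,-352,41,-2.727)
E
```

```text
clock: 4.25
eef_pos: [497.8, -349.7, 41.4]
eef_rot: [-1.577, -0.003, -2.728]
wrist_force: [-10.9, 22.4, 15.1]
finger_gap: 51.1
t 4.25 pos [ 497.8 -349.7   41.4] rot [-1.5766e+00 -2.5000e-03 -2.7275e+00] F [-10.9  22.4  15.1] gap 51.1 need tx,ty,tz [0.0013 0.002  0.0122] turn -0.0002
```

```bash
python3 -m creep '[{"tx":0,"ty":0,"tz":-0.005,"turn":0,"fingers":45},{"tx":0,"ty":0,"tz":-0.01,"turn":0,"fingers":45},{"tx":0,"ty":0,"tz":-0.01,"turn":0,"fingers":45}]' 12
```

```text
clock: 4.55
eef_pos: [497.3, -348.5, 41.7]
eef_rot: [-1.575, -0.002, -2.728]
wrist_force: [2.2, -4.2, -1.1]
finger_gap: 49.6
```

```bash
python3 -m creep '[{"ty":0,"fingers":45},{"ty":0,"fingers":45},{"ty":0,"fingers":45},{"ty":-0.04,"fingers":45},{"ty":-0.1,"fingers":45},{"ty":-0.2,"fingers":45},{"ty":-0.3,"fingers":45},{"ty":-0.4,"fingers":45},{"ty":-0.5,"fingers":45},{"ty":-0.6,"fingers":45},{"ty":-0.7,"fingers":45},{"ty":-0.7,"fingers":45}]' 40; python3 - <<'E'
from h import *
from cell import optics
need(588.3,-87,150,-1.337)
for n in ("scene",):
    c=optics.camera(n); pickle.dump(c,open(n+"3.pkl","wb"))
    r=dict(top=(180,300,300,440),scene=(180,320,110,280))[n]
    cv2.imwrite(f"pics/{n}3.png",cv2.resize(c["frame"][r[0]:r[1],r[2]:r[3],::-1],None,fx=4,fy=4,interpolation=cv2.INTER_CUBIC))
E
```

```text
t 4.55 pos [ 497.3 -348.5   41.7] rot [-1.5745e+00 -2.0000e-03 -2.7276e+00] F [ 2.2 -4.2 -1.1] gap 49.6 need tx,ty,tz [-0.9415 -0.5398 -1.0161] turn -0.4426$[0]: bad value
```

View pics/scene3.png

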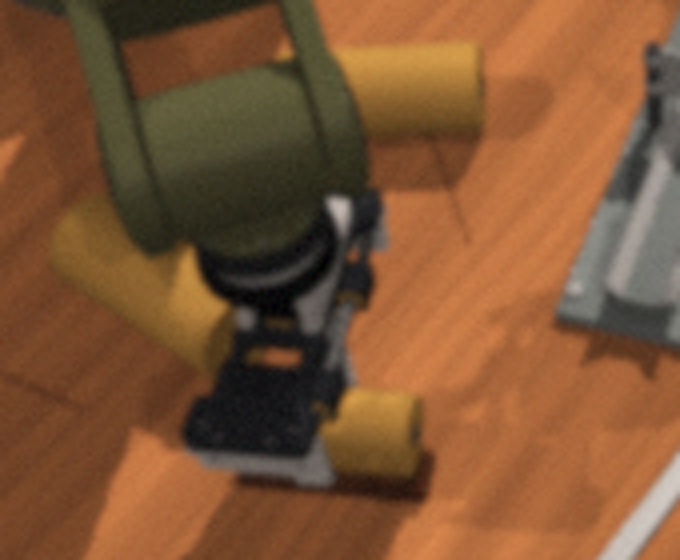

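All keys are required in every row, so I'm lifting with complete rows.

```bash
python3 -m creep '[{"tx":0,"ty":0,"tz":0,"turn":0,"fingers":45},{"tx":0,"ty":0,"tz":0,"turn":0,"fingers":45},{"tx":0,"ty":0,"tz":0,"turn":0,"fingers":45},{"tx":0,"ty":-0.04,"tz":0,"turn":0,"fingers":45},{"tx":0,"ty":-0.1,"tz":0,"turn":0,"fingers":45},{"tx":0,"ty":-0.2,"tz":0,"turn":0,"fingers":45},{"tx":0,"ty":-0.3,"tz":0,"turn":0,"fingers":45},{"tx":0,"ty":-0.4,"tz":0,"turn":0,"fingers":45},{"tx":0,"ty":-0.5,"tz":0,"turn":0,"fingers":45},{"tx":0,"ty":-0.6,"tz":0,"turn":0,"fingers":45},{"tx":0,"ty":-0.6,"tz":0,"turn":0,"fingers":45}]' 40; python3 - <<'E'
from h import *
from cell import optics
need(588.3,-87,150,-1.337)
for n in ("scene",):
    c=optics.camera(n); pickle.dump(c,open(n+"3.pkl","wb"))
    r=dict(top=(180,300,300,440),scene=(180,320,110,280))[n]
    cv2.imwrite(f"pics/{n}3b.png",cv2.resize(c["frame"][r[0]:r[1],r[2]:r[3],::-1],None,fx=4,fy=4,interpolation=cv2.INTER_CUBIC))
E
```

```text
clock: 5.7
eef_pos: [498.5, -349.3, 165.1]
eef_rot: [-1.571, 0.0, -2.727]
wrist_force: [0.4, 0.3, -5.5]
finger_gap: 49.2
t 5.70 pos [ 498.5 -349.3  165.1] rot [-1.5706e+00  3.0000e-04 -2.7275e+00] F [ 0.4  0.3 -5.5] gap 49.2 need tx,ty,tz [-0.9387  0.0756 -1.02  ] turn -0.4426
```

View pics/scene3b.png

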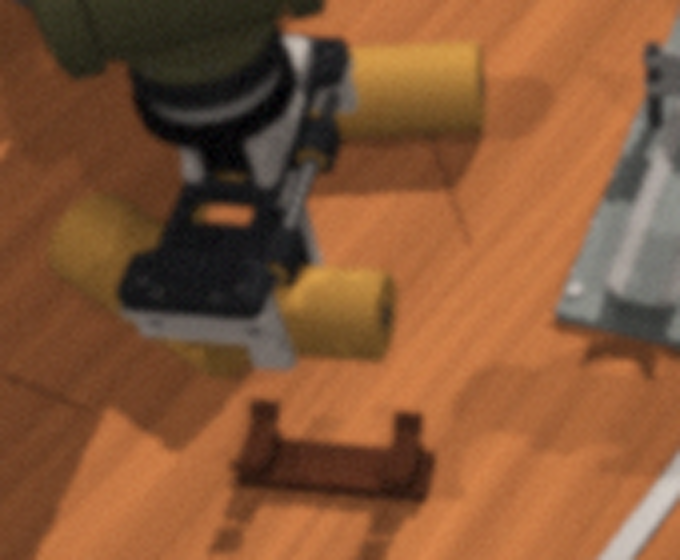

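```bash
python3 -m creep '[{"tx":-0.05,"ty":0,"tz":-0.05,"turn":-0.04,"fingers":45},{"tx":-0.15,"ty":0,"tz":-0.16,"turn":-0.08,"fingers":45},{"tx":-0.25,"ty":0,"tz":-0.27,"turn":-0.12,"fingers":45},{"tx":-0.36,"ty":0,"tz":-0.39,"turn":-0.16,"fingers":45},{"tx":-0.47,"ty":0,"tz":-0.51,"turn":-0.2,"fingers":45},{"tx":-0.58,"ty":0,"tz":-0.63,"turn":-0.24,"fingers":45},{"tx":-0.69,"ty":0,"tz":-0.75,"turn":-0.28,"fingers":45},{"tx":-0.79,"ty":0,"tz":-0.86,"turn":-0.32,"fingers":45},{"tx":-0.87,"ty":0,"tz":-0.95,"turn":-0.36,"fingers":45},{"tx":-0.92,"ty":0,"tz":-1,"turn":-0.4,"fingers":45},{"tx":-0.939,"ty":0,"tz":-1,"turn":-0.4426,"fingers":45},{"tx":-0.939,"ty":0,"tz":-1,"turn":-0.4426,"fingers":45},{"tx":-0.939,"ty":0,"tz":-1,"turn":-0.4426,"fingers":45}]'; python3 - <<'E'
from h import *
from cell import optics
for n in ("scene","top"):
    c=optics.camera(n); pickle.dump(c,open(n+"4.pkl","wb"))
    r=dict(top=(170,290,190,380),scene=(120,280,200,350))[n]
    cv2.imwrite(f"pics/{n}4.png",cv2.resize(c["frame"][r[0]:r[1],r[2]:r[3],::-1],None,fx=3.7,fy=3.7,interpolation=cv2.INTER_CUBIC))
need(588.3,-87,120,-1.337)
E
```

```text
clock: 7.05
eef_pos: [588.9, -90.3, 162.3]
eef_rot: [-1.574, 0.003, -1.341]
wrist_force: [-0.0, 0.6, -4.4]
finger_gap: 49.2
t 7.15 pos [589.  -90.6 162.7] rot [-1.5729  0.0022 -1.3407] F [ 0.7  0.2 -5.8] gap 49.3 need tx,ty,tz [-0.0179  0.2136  0.0011] turn -0.0012
```

View pics/scene4.png

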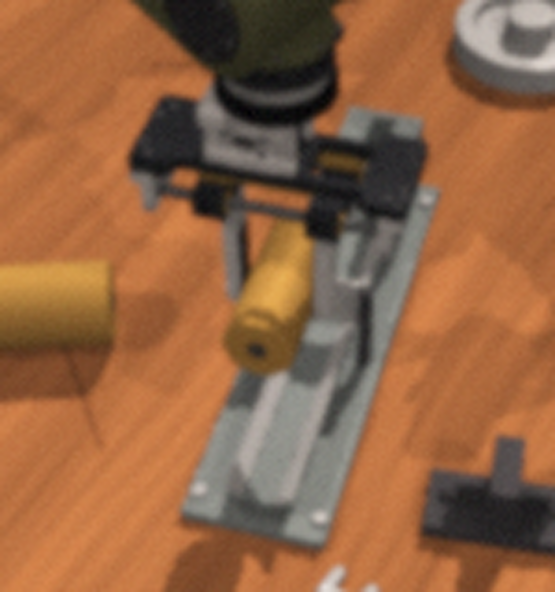

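View pics/top4.png

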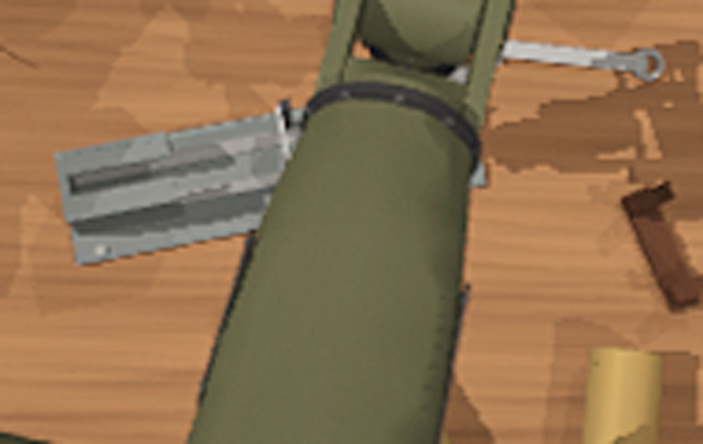

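```bash
cat > rel.py <<'E'
from h import *
from scipy.optimize import least_squares
a=np.deg2rad(103.4); e=np.array([np.cos(a),np.sin(a)]); nn=np.array([-e[1],e[0]]); C=np.array([558.5,24.])-20*e
def rel(pk,zlo=60):
    c=pickle.load(open(pk,"rb")); X=cloud(c); q=X[...,:2]-C; x=q@e;y=q@nn;z=X[...,2]
    hsv=cv2.cvtColor(c["frame"],cv2.COLOR_RGB2HSV)
    m=(hsv[...,0]>15)&(hsv[...,0]<30)&(hsv[...,1]>120)&(abs(y)<45)&(z>zlo)&(x>-185)&(x<120)
    m=cv2.erode(m.astype(np.uint8),np.ones((3,3)))>0
    P=np.c_[x[m],y[m],z[m]]; print("n",len(P),"x range",np.percentile(P[:,0],[1,99]).round(1))
    f=lambda p: np.hypot(P[:,1]-p[0]-p[1]*(P[:,0]+95),(P[:,2]-p[2]-p[3]*(P[:,0]+95)))-25
    r=least_squares(f,[0,0,np.median(P[:,2])-10,0],loss="soft_l1"); print("y0,slope,z0,slopez",r.x.round(3),"rms",np.sqrt(np.mean(r.fun**2)).round(2))
E
python3 -c "
from rel import *
rel('scene4.pkl',130)"
```

```text
n 474 x range [-156.   -62.7]
y0,slope,z0,slopez [-4.14400e+00 -3.40000e-02  1.74925e+02  1.30000e-02] rms 13.57
```

```bash
sed -i 's/(x>-185)&(x<120)/(x>xlo)\&(x<xhi)/; s/def rel(pk,zlo=60)/def rel(pk,zlo=60,xlo=-148,xhi=120)/' rel.py; python3 -c "
from rel import *
rel('scene4.pkl',155)
rel('scene4.pkl',155,-148,-100)
c=pickle.load(open('scene4.pkl','rb')); X=cloud(c); q=X[...,:2]-C; x=q@e;y=q@nn;z=X[...,2]
for lo in range(-165,-40,15):
  hsv=cv2.cvtColor(c['frame'],cv2.COLOR_RGB2HSV); m=(hsv[...,0]>15)&(hsv[...,0]<30)&(hsv[...,1]>120)&(abs(y)<45)&(z>130)&(x>lo)&(x<lo+15)
  if m.sum(): print(lo,m.sum(),np.percentile(y[m],[2,50,98]).round(1),np.percentile(z[m],[2,50,98]).round(1))
"
```

```text
n 334 x range [-145.1  -62. ]
y0,slope,z0,slopez [-3.74600e+00 -1.10000e-02  1.74905e+02 -1.00000e-03] rms 15.49
n 197 x range [-145.5 -104.5]
y0,slope,z0,slopez [-3.303e+00  2.000e-03  1.744e+02 -1.400e-02] rms 1.06
-165 184 [-25.8  -5.5  15.1] [155.8 181.5 200.6]
-150 91 [-27.2  -9.5  22.4] [181.2 197.2 405.2]
-135 100 [-31.1  -9.1  27.3] [182.3 197.3 476. ]
-120 110 [-32.6  -5.2  36.2] [183.7 198.4 456.8]
-105 78 [-39.   -6.2  20.9] [181.7 197.9 416.9]
-90 87 [-42.7 -14.4  12.3] [193.5 200.  293.4]
-75 45 [-17.9  -2.9  12.2] [193.3 198.4 202.1]
-60 12 [-6.1  3.3 11.9] [194.  198.4 202.7]
-45 2 [44.  44.4 44.8] [425.1 450.  474.9]
```

```bash
python3 -c "
from h import *
need(589.5,-85.4,48,-1.337)"
```

```text
t 7.15 pos [589.  -90.6 162.7] rot [-1.5729  0.0022 -1.3407] F [ 0.7  0.2 -5.8] gap 49.3 need tx,ty,tz [-0.0235  0.5736  0.0095] turn -0.0012
```

```bash
python3 -m creep '[{"tx":-0.01,"ty":0.05,"tz":0.005,"turn":-0.001,"fingers":45},{"tx":-0.0235,"ty":0.15,"tz":0.009,"turn":-0.001,"fingers":45},{"tx":-0.0235,"ty":0.25,"tz":0.0095,"turn":-0.001,"fingers":45},{"tx":-0.0235,"ty":0.35,"tz":0.0095,"turn":-0.001,"fingers":45},{"tx":-0.0235,"ty":0.45,"tz":0.0095,"turn":-0.001,"fingers":45},{"tx":-0.0235,"ty":0.52,"tz":0.0095,"turn":-0.001,"fingers":45},{"tx":-0.0235,"ty":0.555,"tz":0.0095,"turn":-0.001,"fingers":45},{"tx":-0.0235,"ty":0.57,"tz":0.0095,"turn":-0.001,"fingers":45},{"tx":-0.0235,"ty":0.57,"tz":0.0095,"turn":-0.001,"fingers":45}]'; python3 - <<'E'
from h import *
from cell import optics
for n in ("scene",):
    c=optics.camera(n); pickle.dump(c,open(n+"5.pkl","wb"))
    r=dict(top=(170,290,190,380),scene=(140,280,210,340))[n]
    cv2.imwrite(f"pics/{n}5.png",cv2.resize(c["frame"][r[0]:r[1],r[2]:r[3],::-1],None,fx=4,fy=4,interpolation=cv2.INTER_CUBIC))
need(589.5,-85.4,48,-1.337)
from rel import *
rel('scene5.pkl',55,-145,-100)
E
```

```text
clock: 8.05
eef_pos: [589.7, -85.5, 48.9]
eef_rot: [-1.573, 0.002, -1.338]
wrist_force: [-1.0, -0.1, -3.9]
finger_gap: 49.0
t 8.10 pos [589.9 -85.5  49.4] rot [-1.572   0.0018 -1.3377] F [-0.1 -0.1 -5. ] gap 48.9 need tx,ty,tz [-0.0008  0.0068 -0.0017] turn -0.0002
n 147 x range [-139.2 -103.7]
y0,slope,z0,slopez [-4.3510e+00  3.0000e-02  6.1582e+01 -2.0000e-03] rms 1.4
```

View pics/scene5.png

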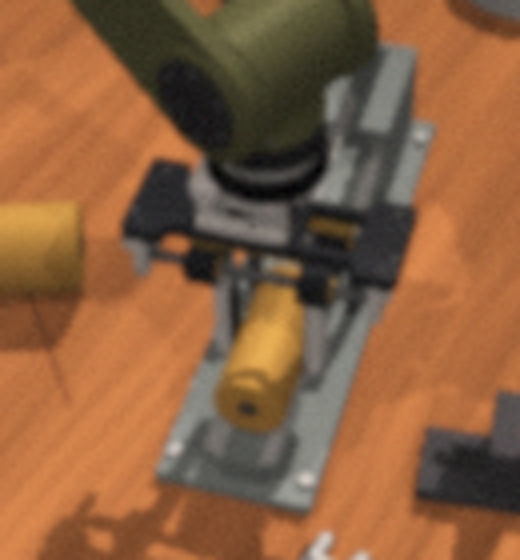

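```bash
python3 -m creep '[{"tx":0,"ty":0.007,"tz":0,"turn":0,"fingers":45},{"tx":0,"ty":0.015,"tz":0,"turn":0,"fingers":45},{"tx":0,"ty":0.022,"tz":0,"turn":0,"fingers":45},{"tx":0,"ty":0.026,"tz":0,"turn":0,"fingers":45},{"tx":0,"ty":0.03,"tz":0,"turn":0,"fingers":45},{"tx":0,"ty":0.03,"tz":0,"turn":0,"fingers":45}]'
```

```text
clock: 8.7
eef_pos: [589.8, -85.4, 43.3]
eef_rot: [-1.572, 0.002, -1.338]
wrist_force: [-0.0, -0.3, -5.2]
finger_gap: 49.2
```

```bash
python3 -m creep '[{"tx":0,"ty":0.004,"tz":0,"turn":0,"fingers":45},{"tx":0,"ty":0.008,"tz":0,"turn":0,"fingers":45},{"tx":0,"ty":0.008,"tz":0,"turn":0,"fingers":45}]'; python3 -m creep '[{"tx":0,"ty":0.004,"tz":0,"turn":0,"fingers":45},{"tx":0,"ty":0.008,"tz":0,"turn":0,"fingers":45},{"tx":0,"ty":0.008,"tz":0,"turn":0,"fingers":45}]'
```

```text
clock: 9.0
eef_pos: [589.8, -85.5, 42.1]
eef_rot: [-1.572, 0.002, -1.338]
wrist_force: [-3.9, 0.7, 1.2]
finger_gap: 49.1
clock: 9.3
eef_pos: [589.9, -85.5, 42.0]
eef_rot: [-1.572, 0.002, -1.338]
wrist_force: [-11.6, 1.6, 15.0]
finger_gap: 49.3
```

```bash
python3 -m creep '[{"tx":0,"ty":0.002,"tz":-0.003,"turn":0,"fingers":45},{"tx":0,"ty":0.003,"tz":-0.005,"turn":0,"fingers":45},{"tx":0,"ty":0.003,"tz":-0.005,"turn":0,"fingers":45}]'
```

```text
clock: 9.6
eef_pos: [589.3, -85.7, 41.5]
eef_rot: [-1.571, 0.001, -1.338]
wrist_force: [0.8, 0.7, -0.5]
finger_gap: 49.3
```

```bash
python3 -m creep '[{"tx":0,"ty":0.004,"tz":0,"turn":0,"fingers":45},{"tx":0,"ty":0.004,"tz":0,"turn":0,"fingers":45}]'; python3 -m creep '[{"tx":0,"ty":0.003,"tz":0,"turn":0,"fingers":52},{"tx":0,"ty":0.003,"tz":0,"turn":0,"fingers":56},{"tx":0,"ty":0.003,"tz":0,"turn":0,"fingers":62},{"tx":0,"ty":0.003,"tz":0,"turn":0,"fingers":70},{"tx":0,"ty":0,"tz":0,"turn":0,"fingers":74},{"tx":0,"ty":-0.05,"tz":0,"turn":0,"fingers":74},{"tx":0,"ty":-0.15,"tz":0,"turn":0,"fingers":74},{"tx":0,"ty":-0.3,"tz":0,"turn":0,"fingers":74},{"tx":0,"ty":-0.45,"tz":0,"turn":0,"fingers":74},{"tx":0,"ty":-0.5,"tz":0,"turn":0,"fingers":74}]'; python3 - <<'E'
from h import *
from cell import optics
for n in ("scene",):
    c=optics.camera(n); pickle.dump(c,open(n+"6.pkl","wb"))
    r=dict(top=(170,290,190,380),scene=(140,280,210,340))[n]
    cv2.imwrite(f"pics/{n}6.png",cv2.resize(c["frame"][r[0]:r[1],r[2]:r[3],::-1],None,fx=4,fy=4,interpolation=cv2.INTER_CUBIC))
need(589.5,-85.4,48,-1.337)
from rel import *
rel('scene6.pkl',55,-145,-50);rel('scene6.pkl',30,-170,-40)
E
```

```text
clock: 9.8
eef_pos: [589.3, -85.7, 41.5]
eef_rot: [-1.571, 0.001, -1.337]
wrist_force: [-4.6, 1.4, 7.9]
finger_gap: 49.1
clock: 10.8
eef_pos: [590.5, -86.1, 145.3]
eef_rot: [-1.566, -0.001, -1.337]
wrist_force: [0.4, -0.2, -0.4]
finger_gap: 73.6
t 10.85 pos [590.5 -86.1 145.2] rot [-1.5662e+00 -1.1000e-03 -1.3374e+00] F [-0.1 -0.1  1.5] gap 73.9 need tx,ty,tz [-0.0049  0.4858 -0.0063] turn -0.0001
n 334 x range [-138.9  -57. ]
y0,slope,z0,slopez [-4.7430e+00  7.0000e-03  5.4469e+01 -1.0000e-03] rms 15.21
n 471 x range [-151.1  -48.9]
y0,slope,z0,slopez [-4.5910e+00 -1.4000e-02  5.4378e+01  4.0000e-03] rms 13.29
```

View pics/scene6.png

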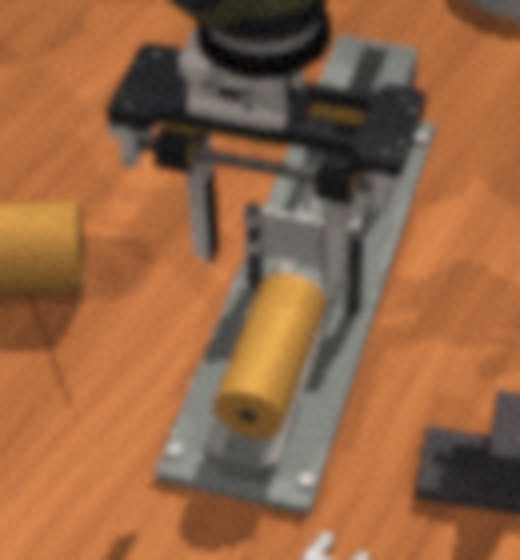

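```bash
python3 -m creep '[{"tx":0.06,"ty":0,"tz":-0.003,"turn":0,"fingers":40},{"tx":0.18,"ty":0,"tz":-0.003,"turn":0,"fingers":0},{"tx":0.3,"ty":0,"tz":-0.004,"turn":0,"fingers":0},{"tx":0.38,"ty":0,"tz":-0.006,"turn":0,"fingers":0},{"tx":0.42,"ty":0,"tz":-0.006,"turn":0,"fingers":0},{"tx":0.42,"ty":0,"tz":-0.006,"turn":0,"fingers":0},{"tx":0.42,"ty":0,"tz":-0.006,"turn":0,"fingers":0}]' 20; python3 -c "
from h import *
need(608.8,-167.4,44,-1.337)"
```

```text
clock: 11.55
eef_pos: [608.6, -167.6, 144.9]
eef_rot: [-1.567, -0.001, -1.337]
wrist_force: [-0.7, 0.2, -0.4]
finger_gap: 21.4
t 11.55 pos [ 608.6 -167.6  144.9] rot [-1.5667e+00 -6.0000e-04 -1.3372e+00] F [-0.7  0.2 -0.4] gap 21.4 need tx,ty,tz [-0.0009  0.5044 -0.0009] turn -0.0001
```

```bash
python3 -m creep '[{"tx":0,"ty":0,"tz":0,"turn":0,"fingers":0},{"tx":0,"ty":0.05,"tz":0,"turn":0,"fingers":0},{"tx":0,"ty":0.14,"tz":0,"turn":0,"fingers":0},{"tx":0,"ty":0.22,"tz":0,"turn":0,"fingers":0},{"tx":0,"ty":0.28,"tz":0,"turn":0,"fingers":0},{"tx":0,"ty":0.3,"tz":0,"turn":0,"fingers":0}]'; python3 - <<'E'
from h import *
from cell import optics
for n in ("scene",):
    c=optics.camera(n); pickle.dump(c,open(n+"7.pkl","wb"))
    r=dict(top=(170,290,190,380),scene=(140,280,210,340))[n]
    cv2.imwrite(f"pics/{n}7.png",cv2.resize(c["frame"][r[0]:r[1],r[2]:r[3],::-1],None,fx=4,fy=4,interpolation=cv2.INTER_CUBIC))
need(608.8,-167.4,44,-1.337)
E
```

```text
clock: 12.15
eef_pos: [608.3, -167.0, 83.1]
eef_rot: [-1.569, 0.001, -1.337]
wrist_force: [0.7, -0.2, 0.8]
finger_gap: 0.3
t 12.20 pos [ 608.4 -167.2   83.4] rot [-1.5682e+00  4.0000e-04 -1.3370e+00] F [ 0.4 -0.7  0.2] gap 0.4 need tx,ty,tz [0.0016 0.1971 0.0012] turn 0.0000
```

View pics/scene7.png

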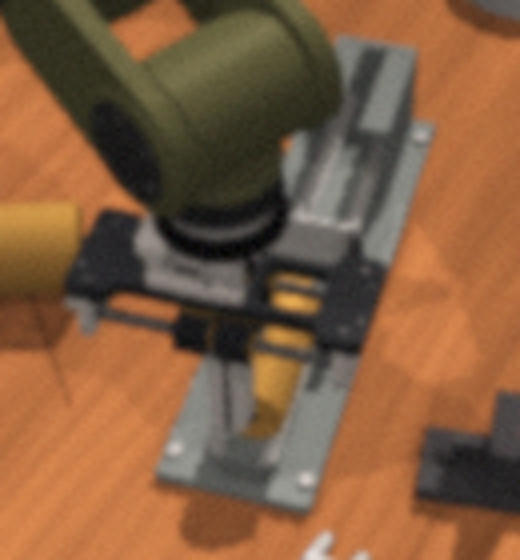

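```bash
python3 -m creep '[{"tx":0.01,"ty":0.05,"tz":0.001,"turn":0,"fingers":0},{"tx":0.01,"ty":0.1,"tz":0.001,"turn":0,"fingers":0},{"tx":0.01,"ty":0.14,"tz":0.001,"turn":0,"fingers":0},{"tx":0.01,"ty":0.175,"tz":0.001,"turn":0,"fingers":0},{"tx":0.01,"ty":0.195,"tz":0.001,"turn":0,"fingers":0},{"tx":0.01,"ty":0.195,"tz":0.001,"turn":0,"fingers":0}]'; python3 - <<'E'
from h import *
from cell import optics
for n in ("scene",):
    c=optics.camera(n); pickle.dump(c,open(n+"8.pkl","wb"))
    r=dict(top=(170,290,190,380),scene=(140,280,210,340))[n]
    cv2.imwrite(f"pics/{n}8.png",cv2.resize(c["frame"][r[0]:r[1],r[2]:r[3],::-1],None,fx=4,fy=4,interpolation=cv2.INTER_CUBIC))
need(608.8,-167.4,44,-1.337)
E
```

```text
clock: 12.8
eef_pos: [608.9, -169.0, 43.8]
eef_rot: [-1.569, 0.001, -1.337]
wrist_force: [1.0, -0.4, 0.2]
finger_gap: 0.4
t 12.85 pos [ 609.1 -169.    44.3] rot [-1.5683e+00  4.0000e-04 -1.3369e+00] F [ 0.6 -0.   0.3] gap 0.7 need tx,ty,tz [-0.0083  0.0016  0.0002] turn 0.0000
```

View pics/scene8.png

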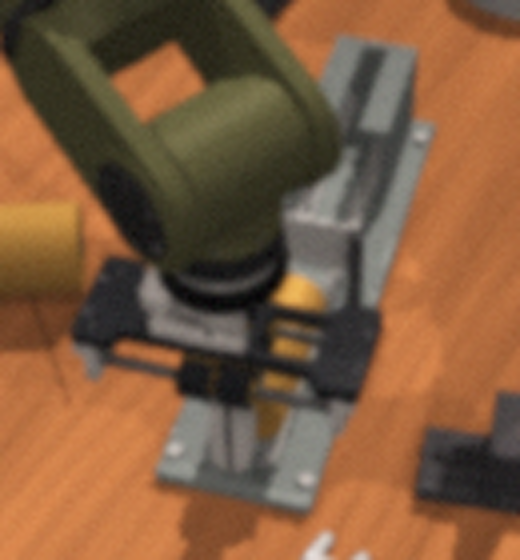

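```bash
python3 -m creep '[{"tx":-0.05,"ty":0,"tz":0,"turn":0,"fingers":0},{"tx":-0.09,"ty":0,"tz":0,"turn":0,"fingers":0},{"tx":-0.12,"ty":0,"tz":0,"turn":0,"fingers":0},{"tx":-0.16,"ty":0,"tz":0,"turn":0,"fingers":0},{"tx":-0.2,"ty":0,"tz":0,"turn":0,"fingers":0},{"tx":-0.24,"ty":0,"tz":0,"turn":0,"fingers":0}]'
```

```text
clock: 13.45
eef_pos: [598.1, -121.9, 44.7]
eef_rot: [-1.568, -0.0, -1.337]
wrist_force: [1.5, -4.6, 1.8]
finger_gap: 0.4
```

```bash
python3 -m creep '[{"tx":-0.04,"ty":0,"tz":0,"turn":0,"fingers":0},{"tx":-0.08,"ty":0,"tz":0,"turn":0,"fingers":0},{"tx":-0.12,"ty":0,"tz":0,"turn":0,"fingers":0},{"tx":-0.16,"ty":0,"tz":0,"turn":0,"fingers":0},{"tx":-0.2,"ty":0,"tz":0,"turn":0,"fingers":0}]'; python3 - <<'E'
from h import *
from cell import optics
for n in ("scene",):
    c=optics.camera(n); pickle.dump(c,open(n+"9.pkl","wb"))
    r=dict(top=(170,290,190,380),scene=(140,280,210,340))[n]
    cv2.imwrite(f"pics/{n}9.png",cv2.resize(c["frame"][r[0]:r[1],r[2]:r[3],::-1],None,fx=4,fy=4,interpolation=cv2.INTER_CUBIC))
need(608.8,-167.4,44,-1.337)
E
```

```text
clock: 13.95
eef_pos: [588.7, -82.6, 44.7]
eef_rot: [-1.568, -0.001, -1.337]
wrist_force: [1.4, -5.7, 0.7]
finger_gap: 0.6
t 14.00 pos [588.4 -81.5  44.7] rot [-1.5679 -0.     -1.3364] F [-0.1  1.   0.8] gap 0.5 need tx,ty,tz [ 0.4414  0.0035 -0.0008] turn 0.0002
```

View pics/scene9.png

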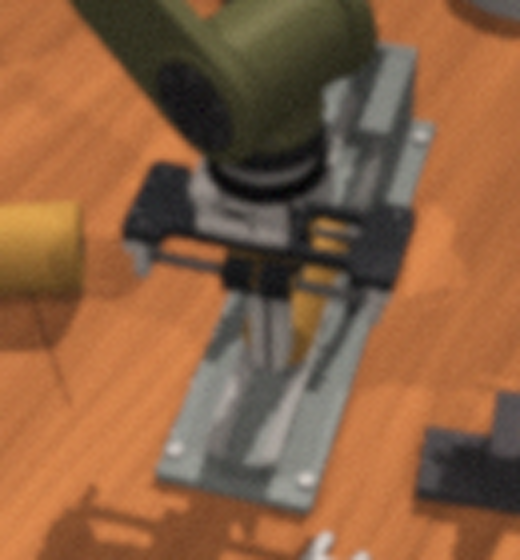

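```bash
python3 -m creep '[{"tx":-0.03,"ty":0,"tz":0,"turn":0,"fingers":0},{"tx":-0.06,"ty":0,"tz":0,"turn":0,"fingers":0},{"tx":-0.09,"ty":0,"tz":0,"turn":0,"fingers":0},{"tx":-0.12,"ty":0,"tz":0,"turn":0,"fingers":0},{"tx":-0.15,"ty":0,"tz":0,"turn":0,"fingers":0},{"tx":-0.18,"ty":0,"tz":0,"turn":0,"fingers":0},{"tx":-0.21,"ty":0,"tz":0,"turn":0,"fingers":0},{"tx":-0.24,"ty":0,"tz":0,"turn":0,"fingers":0},{"tx":-0.27,"ty":0,"tz":0,"turn":0,"fingers":0},{"tx":-0.3,"ty":0,"tz":0,"turn":0,"fingers":0}]'; python3 - <<'E'
from h import *
from cell import optics
for n in ("scene","top"):
    c=optics.camera(n); pickle.dump(c,open(n+"10.pkl","wb"))
    r=dict(top=(170,290,190,380),scene=(120,260,210,340))[n]
    cv2.imwrite(f"pics/{n}10.png",cv2.resize(c["frame"][r[0]:r[1],r[2]:r[3],::-1],None,fx=4,fy=4,interpolation=cv2.INTER_CUBIC))
need(608.8,-167.4,44,-1.337)
E
```

```text
clock: 15.0
eef_pos: [574.4, -22.6, 44.7]
eef_rot: [-1.568, -0.0, -1.336]
wrist_force: [1.2, -4.1, 0.4]
finger_gap: 0.8
t 15.10 pos [574.2 -22.1  44.6] rot [-1.5681e+00  6.0000e-04 -1.3358e+00] F [-0.1  0.  -0.7] gap 0.8 need tx,ty,tz [ 0.7467  0.0027 -0.0011] turn 0.0004
```

View pics/scene10.png

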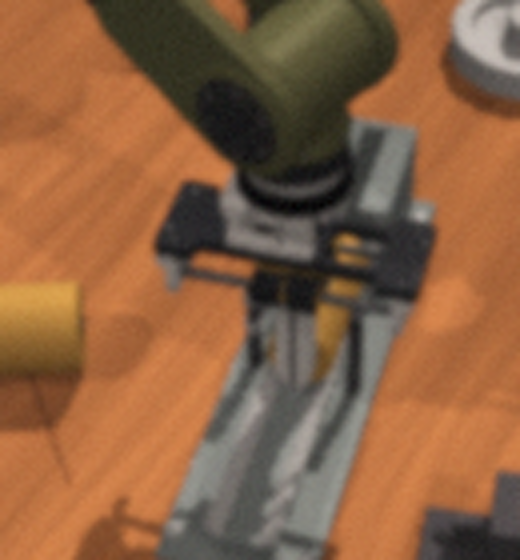

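View pics/top10.png

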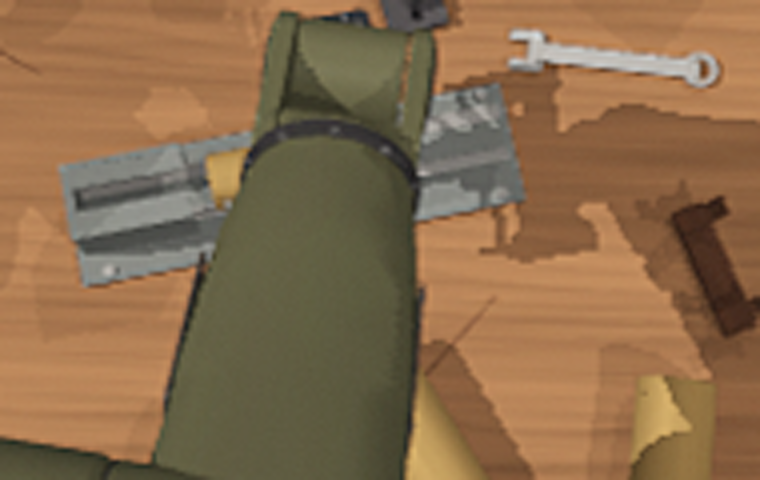

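```bash
python3 -m creep '[{"tx":-0.03,"ty":0,"tz":0,"turn":0,"fingers":0},{"tx":-0.06,"ty":0,"tz":0,"turn":0,"fingers":0},{"tx":-0.09,"ty":0,"tz":0,"turn":0,"fingers":0},{"tx":-0.12,"ty":0,"tz":0,"turn":0,"fingers":0},{"tx":-0.15,"ty":0,"tz":0,"turn":0,"fingers":0},{"tx":-0.18,"ty":0,"tz":0,"turn":0,"fingers":0},{"tx":-0.21,"ty":0,"tz":0,"turn":0,"fingers":0}]'; python3 -m creep '[{"tx":-0.03,"ty":0,"tz":0,"turn":0,"fingers":0},{"tx":-0.06,"ty":0,"tz":0,"turn":0,"fingers":0},{"tx":-0.09,"ty":0,"tz":0,"turn":0,"fingers":0},{"tx":-0.12,"ty":0,"tz":0,"turn":0,"fingers":0},{"tx":-0.15,"ty":0,"tz":0,"turn":0,"fingers":0},{"tx":-0.18,"ty":0,"tz":0,"turn":0,"fingers":0},{"tx":-0.2,"ty":0,"tz":0,"turn":0,"fingers":0}]'; python3 - <<'E'
from h import *
from cell import optics
for n in ("scene","top"):
    c=optics.camera(n); pickle.dump(c,open(n+"11.pkl","wb"))
    r=dict(top=(170,290,190,380),scene=(120,260,210,340))[n]
    cv2.imwrite(f"pics/{n}11.png",cv2.resize(c["frame"][r[0]:r[1],r[2]:r[3],::-1],None,fx=4,fy=4,interpolation=cv2.INTER_CUBIC))
need(608.8,-167.4,44,-1.337)
E
```

```text
clock: 15.8
eef_pos: [564.3, 19.3, 44.6]
eef_rot: [-1.568, 0.001, -1.336]
wrist_force: [1.8, -3.2, -0.4]
finger_gap: 0.5
clock: 16.5
eef_pos: [554.9, 58.7, 44.7]
eef_rot: [-1.568, 0.001, -1.335]
wrist_force: [2.3, -2.4, -1.3]
finger_gap: 0.4
t 16.60 pos [554.7  58.9  44.6] rot [-1.5686e+00  1.2000e-03 -1.3352e+00] F [-1.2 -0.5 -1.2] gap 0.3 need tx,ty,tz [ 1.1633e+00  1.6000e-03 -1.0000e-03] turn 0.0006
```

View pics/scene11.png

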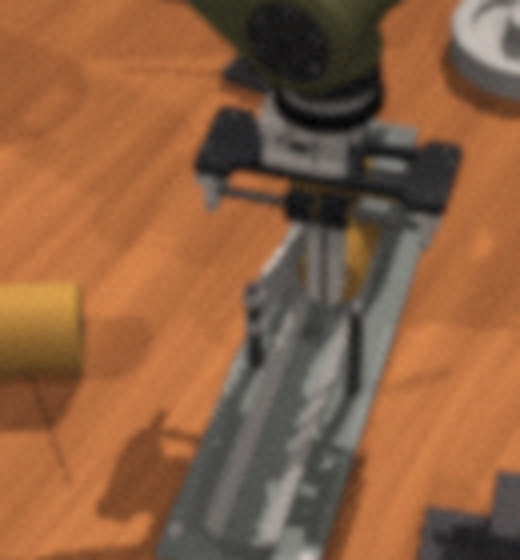

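View pics/top11.png

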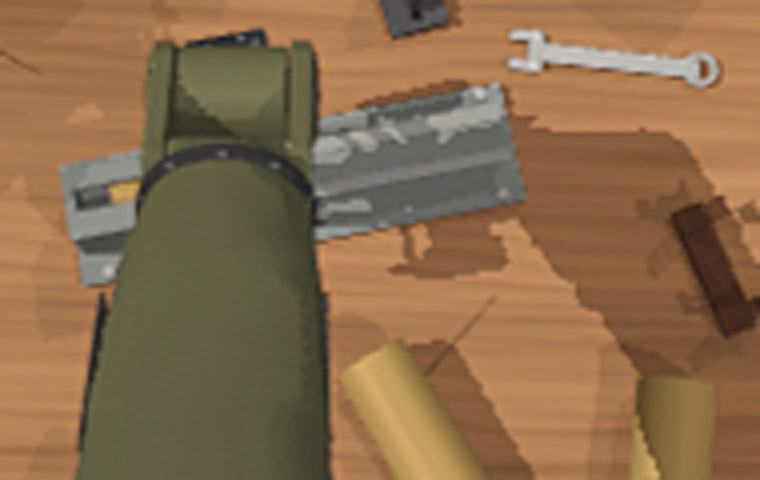

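```bash
python3 -m creep '[{"tx":-0.03,"ty":0,"tz":0,"turn":0,"fingers":0},{"tx":-0.06,"ty":0,"tz":0,"turn":0,"fingers":0},{"tx":-0.08,"ty":0,"tz":0,"turn":0,"fingers":0},{"tx":-0.09,"ty":0,"tz":0,"turn":0,"fingers":0},{"tx":-0.1,"ty":0,"tz":0,"turn":0,"fingers":0}]';python3 -m creep '[{"tx":-0.01,"ty":0,"tz":0,"turn":0,"fingers":0},{"tx":-0.015,"ty":0,"tz":0,"turn":0,"fingers":0}]';python3 -m creep '[{"tx":-0.01,"ty":0,"tz":0,"turn":0,"fingers":0},{"tx":-0.015,"ty":0,"tz":0,"turn":0,"fingers":0}]'
```

```text
clock: 17.1
eef_pos: [550.0, 78.5, 44.6]
eef_rot: [-1.569, 0.001, -1.335]
wrist_force: [1.8, -2.6, -0.7]
finger_gap: 0.3
clock: 17.3
eef_pos: [549.3, 81.5, 44.6]
eef_rot: [-1.569, 0.001, -1.335]
wrist_force: [1.9, -2.9, -0.0]
finger_gap: 0.4
clock: 17.5
eef_pos: [548.5, 84.6, 44.6]
eef_rot: [-1.569, 0.001, -1.335]
wrist_force: [2.4, -3.0, -1.7]
finger_gap: 0.5
```

```bash
for i in 1; do python3 -m creep '[{"tx":-0.008,"ty":0,"tz":0,"turn":0,"fingers":0},{"tx":-0.01,"ty":0,"tz":0,"turn":0,"fingers":0}]'; done; python3 -m creep '[{"tx":-0.008,"ty":0,"tz":0,"turn":0,"fingers":0},{"tx":-0.01,"ty":0,"tz":0,"turn":0,"fingers":0}]'
```

```text
clock: 17.7
eef_pos: [548.0, 86.6, 44.6]
eef_rot: [-1.569, 0.001, -1.335]
wrist_force: [1.8, -3.2, -0.4]
finger_gap: 0.7
clock: 17.9
eef_pos: [547.5, 88.7, 44.6]
eef_rot: [-1.569, 0.001, -1.335]
wrist_force: [2.1, -3.3, -0.9]
finger_gap: 0.5
```

```bash
python3 -m creep '[{"tx":-0.008,"ty":0,"tz":0,"turn":0,"fingers":0},{"tx":-0.01,"ty":0,"tz":0,"turn":0,"fingers":0}]'; python3 -m creep '[{"tx":-0.008,"ty":0,"tz":0,"turn":0,"fingers":0},{"tx":-0.01,"ty":0,"tz":0,"turn":0,"fingers":0}]'
```

```text
clock: 18.1
eef_pos: [547.5, 89.0, 44.7]
eef_rot: [-1.568, -0.002, -1.335]
wrist_force: [5.7, -20.0, -1.2]
finger_gap: 0.3
clock: 18.3
eef_pos: [547.5, 89.0, 44.7]
eef_rot: [-1.568, -0.005, -1.335]
wrist_force: [5.0, -22.0, -0.8]
finger_gap: 0.3
```

```bash
python3 -m creep '[{"tx":0.008,"ty":0,"tz":0,"turn":0,"fingers":0},{"tx":0.012,"ty":0,"tz":0,"turn":0,"fingers":0},{"tx":0.012,"ty":0,"tz":0,"turn":0,"fingers":0}]'; python3 - <<'E'
from h import *
from cell import optics
c=optics.camera("scene")
cv2.imwrite("pics/scene12.png",cv2.resize(c["frame"][120:260,210:340,::-1],None,fx=4,fy=4,interpolation=cv2.INTER_CUBIC))
need(547,89,200)
E
```

```text
clock: 18.6
eef_pos: [547.9, 86.9, 44.7]
eef_rot: [-1.569, -0.004, -1.335]
wrist_force: [-0.1, -0.2, 0.9]
finger_gap: 0.3
t 18.65 pos [547.9  86.9  44.7] rot [-1.5686 -0.0044 -1.3352] F [0.2 0.  0.1] gap 0.1 need tx,ty,tz [-7.600e-03 -7.767e-01 -2.000e-04] turn 0.0000
```

View pics/scene12.png

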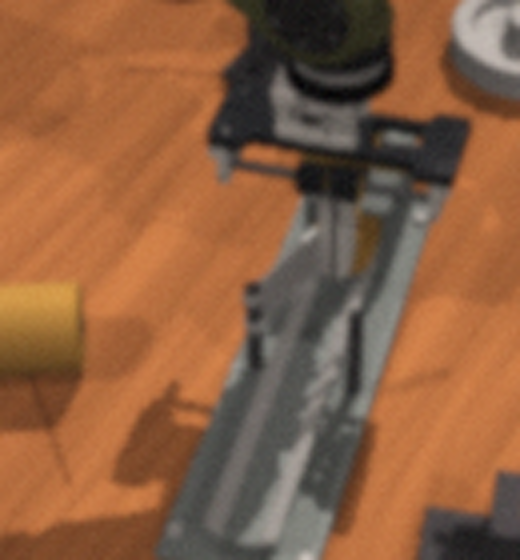

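The flap is resting against the finger, so I'll lift straight up to free it.

```bash
python3 -m creep '[{"tx":0,"ty":-0.03,"tz":0,"turn":0,"fingers":0},{"tx":0,"ty":-0.08,"tz":0,"turn":0,"fingers":0},{"tx":0,"ty":-0.15,"tz":0,"turn":0,"fingers":0},{"tx":0,"ty":-0.25,"tz":0,"turn":0,"fingers":0},{"tx":0,"ty":-0.4,"tz":0,"turn":0,"fingers":0},{"tx":0,"ty":-0.6,"tz":0,"turn":0,"fingers":0},{"tx":0,"ty":-0.8,"tz":0,"turn":0,"fingers":0},{"tx":0,"ty":-0.85,"tz":0.0,"turn":0,"fingers":0},{"tx":0,"ty":-0.85,"tz":0,"turn":0,"fingers":0}]'; python3 -m creep '[{"tx":0.1,"ty":0,"tz":-0.1,"turn":0,"fingers":0},{"tx":0.1,"ty":0,"tz":-0.3,"turn":0,"fingers":0},{"tx":0.1,"ty":0,"tz":-0.5,"turn":0,"fingers":0},{"tx":0.1,"ty":0,"tz":-0.7,"turn":0,"fingers":0},{"tx":0.1,"ty":0,"tz":-0.7,"turn":0,"fingers":0},{"tx":0.1,"ty":0,"tz":-0.7,"turn":0,"fingers":0}]'; python3 - <<'E'
from h import *
from cell import optics
for n in ("scene","top"):
    c=optics.camera(n); pickle.dump(c,open(n+"13.pkl","wb"))
    r=dict(top=(170,290,190,380),scene=(120,260,210,340))[n]
    cv2.imwrite(f"pics/{n}13.png",cv2.resize(c["frame"][r[0]:r[1],r[2]:r[3],::-1],None,fx=4,fy=4,interpolation=cv2.INTER_CUBIC))
need(547,89,200)
E
```

```text
clock: 19.55
eef_pos: [547.8, 87.7, 217.0]
eef_rot: [-1.565, -0.005, -1.335]
wrist_force: [-1.0, 0.1, -0.6]
finger_gap: 0.7
clock: 20.15
eef_pos: [416.0, 35.5, 215.9]
eef_rot: [-1.565, -0.005, -1.335]
wrist_force: [0.0, 0.8, 0.1]
finger_gap: 0.5
t 20.25 pos [416.8  35.7 215.8] rot [-1.5656 -0.0047 -1.3351] F [0.4 0.2 0.2] gap 0.6 need tx,ty,tz [-0.1076  0.0822  0.6947] turn 0.0000
```

View pics/scene13.png

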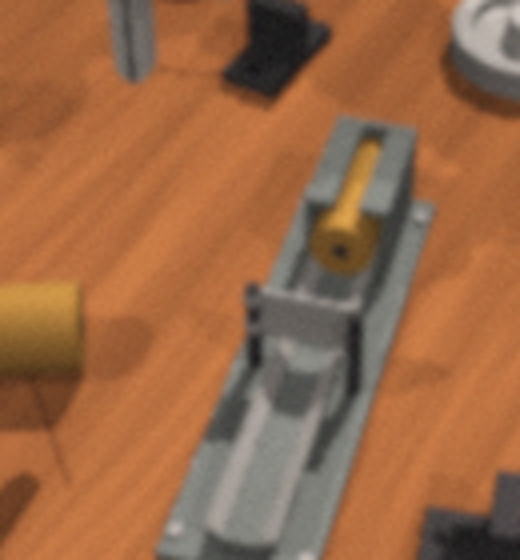

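View pics/top13.png

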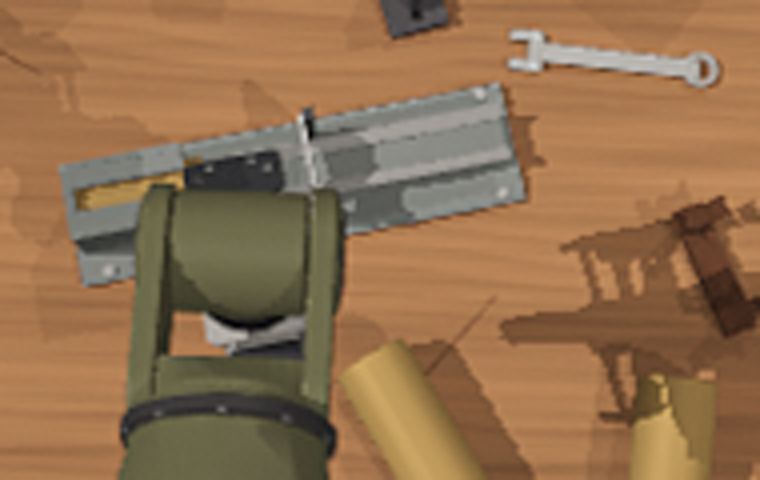

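```bash
python3 - <<'E'
from rel import *
c=pickle.load(open("scene13.pkl","rb")); X=cloud(c); q=X[...,:2]-C; x=q@e;y=q@nn;z=X[...,2]
hsv=cv2.cvtColor(c["frame"],cv2.COLOR_RGB2HSV)
m=(hsv[...,0]>15)&(hsv[...,0]<30)&(hsv[...,1]>120)&(abs(y)<40)&(z>40)&(x>60)&(x<120)&(z<70)
print("rear face x",np.percentile(x[m],[5,25,50,75]).round(1))
f=(abs(y)<30)&(z>60)&(z<90)&(abs(x)<60); A=np.c_[y[f],np.ones(f.sum())]; print("flap slope,x0",np.linalg.lstsq(A,x[f],rcond=None)[0].round(3))
k=(abs(y)<45)&(z>82)&(z<95)&(x>85); print("case front x",np.percentile(x[k],[1,99]).round(1))
from cell import manip
print(manip.sign_off())
E
```

```text
rear face x [92.1 93.4 94.9 96.2]
flap slope,x0 [-0.009  2.527]
case front x [ 108.  1442.4]
the job is handed in; nothing more can be done
None
```

The job is handed in, with the sleeve home against the end wall and the flap shut behind it. No verdict was reported.

**What I did:** I gripped the smallest brass cylinder across its middle, nudged the grip sideways to take off the side load, and lifted it off the rest. I laid it in the loading V in front of the shut flap, feeling for contact as it went down. Then I pushed it with closed fingers through the flap and into the case. It took about 3–6 N until the force rose to about 22 N at the end wall. I backed off 2 mm, lifted clear and moved the arm away, with the clock at about 20 s.

**Last checks:**
- **Sleeve:** its rear face measured about 93–95 mm along the fixture. The flap read 2.5 mm and the case mouth about 3 mm further along than their true positions, so the rear face is really at about 91–92 mm. Home is 90 mm.
- **Flap:** its slope across the V measured about 0.01 rad, so it reads as shut.
- **Robot:** wrist force was about zero and nothing was being touched.
- **Bystanders:** those in the last pictures looked undisturbed, but I did not measure their positions or see the oil can. No contact forces suggested a knock.

**Disagreements:**
- The two cameras differed by about 5 mm in world x, so I settled the final grasp and placing by contact force.
- Backing off 2 mm left the flap resting on the finger, and it shut once I lifted.

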